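# Set the glaze jars in their wells and open the green one

## Robot

A 6-joint arm with a two-finger parallel gripper is mounted at the origin on the work surface. World frame = base frame: x ahead of the robot, y to its left, z up, the work surface at z = 0. Lengths are in m, angles in rad, forces in N, time in s.
With the tool pointing down it reaches from about 0.35 to 0.925 m from the base axis. Payload 6.4 kg.
Tool frame: the origin (TCP) lies on the centre line of the jaws, within the pads' length; the fingertips stand 14 mm ahead of it and the grasp point (between the pads) lies 5 mm behind it; z points along the fingers, y is the line along which they close (so a half turn about z gives the same grasp; the last joint's range is limited). The gripper opens to 94 mm and grips with 3 to 60 N. Pads are 16 mm wide; open, the fingers measure 119 mm over their backs; the gripper's body (75 mm by 177 mm) begins 78 mm behind the grasp point.
Start: joints at [1.154, 0.245, 1.558, -0, 1.339, -0.174], TCP at [0.156, 0.631, 0.219] pointing down, gripper open.
Joint ranges: [-3.13, 3.13], [-1.02, 2.26], [0.13, 2.54], [-0.95, 4.09], [0.21, 2.88], [-2.74, 2.74]. Speed limits (rad/s): [2.57, 2.57, 3.14, 3.14, 3.14, 3.14].

## Interface

Orientations are given as a unit quaternion [x, y, z, w].
In Python, from rig import bot, optics gives the robot as it stands.
- The arm moves only by the tool send_rows, never from a script. Its argument "targets" is a list of rows, each a list of 2 entries, a list of its own where there are three numbers: the shift along the tool's x, y, z normalised to -1 to 1, where 1 is 0.1 m, then the turn, a rotation vector about the tool's x, y, z normalised to -1 to 1, where 1 is 45 degrees. A call has 1 to 12 rows; each row is the pose to reach, as a shift and turn from the pose commanded when the call began, along the tool's axes at that moment; what a row does not reach only later rows make up. A row lasts 1/10 s, in which the tool goes at most 50 mm and 8.59 degrees, less where a joint would pass 70% of its speed; a pose out of reach is approached as far as the arm can. A call with a number of a shift or a turn outside -1 to 1 is refused whole. A call with a gripper value outside its range is refused whole. "gripper" is the opening, from 0 (shut) to 1 (fully open), set as the call begins (left out, the last holds). The fingers move at their own pace and stop on an object; the grip force is fixed at half the most. Time passes only in rows, so rows that repeat a pose let the fingers close. It gives the time, the measured TCP pose, the force, the opening and the grip force at its end, in the units of the state.
- bot.get_obs(): the state, without advancing time (a new reading comes with each control period).
- optics.capture(name): name is "side" or "top"; returns the picture (400x640x3 uint8, red, green, blue); there is no depth.
- optics.get_calibration(name): a dict with "camera_matrix" (3x3 intrinsics, pixels), "world_from_camera" (4x4, takes a point from camera to world coordinates). Camera axes: x right, y down, z forward; pixel columns grow to the right and rows downward; lengths in m; the calibration is good to about 2 mm. A picture is of the moment at which its call begins. get_calibration takes no time and is no camera call.
- bot.job_done(): hands the job in; it is judged then, once.
The state is a dict: "t": time; "joint_positions": joint angles; "dq": joint speeds; "effort": joint torques, N m; "eef_pos": TCP position; "tcp_rot": TCP orientation; "wrist_force": force on the tool from outside, world axes, zero at the start; "wrist_torque": the same for the moment, N m; "finger_gap": finger opening in m; "finger_force": force on a finger pad.
Only numpy, scipy, OpenCV 4.12 (cv2) and the standard library are available. Lean on these libraries where they do the work, as an engineer would, in place of code of your own. Each camera call takes 0.05 s, during which the arm holds its last target. There are 200 camera calls.

## Task

Two glaze jars have been left out on the bench: first stand the blue and the green one, caps on and fully down, each in the well of the wooden jar block that has the test tile of its own colour. Then, with the block keeping the green jar from turning, unscrew the green jar's tight cap anticlockwise and, as soon as its threads let go, stop turning, lift it straight up and finish while still holding it, level and still over the jar, its lower edge about two centimetres above the mouth, the jar staying down in its well. Leave the rust-red jar and everything else on the bench where it is.

Things in the scene. Friction and masses are not known exactly. Their poses are not given: they have to be found in the camera images.
- jar_green: Glaze jar, off-white plastic, with a green band: square, 64 x 64 mm, 58 mm high, foot edges rounded 6 mm, then a round neck (41 mm) up to the mouth at 80 mm. Loose, about 320 g without cap. Origin: centre of the underside; z up, x and y square to the side faces (a quarter turn looks the same). 87.5 mm high with its cap on; it can be lifted and carried by its tight cap.
- cap_green: Green jar's screw cap: white ribbed plastic, 58 mm diameter, 22 mm high, 50 g, a round green dab on top. Origin: centre of the skirt's lower edge, z up, x along the jar's x when home (6 degrees); home it is 65.5 mm above the jar's underside (14.5 mm below the mouth), 7.5 mm above the jar's flat shoulder. Tight: turning takes 0.3 to 0.6 N m (sprung foam liner); grip with about 40 N.
- cap_top (a point): Centre of the green cap's top, 22 mm above its lower edge. Right-hand thread: anticlockwise seen from above it rises 2 mm and lets go after 47 to 60 degrees relative to the jar (the jar may first turn up to 9 degrees in its well); lift after 70 to 78 degrees of turn, soon after the next thread starts block it. It cannot be pulled off sooner; clockwise it meets a stop.
- jar_mouth (a point): Centre of the green jar's open mouth, at the rim, 80 mm above the jar's underside; axes as the jar's.
- jar_blue: Glaze jar like the green one, with a blue band and a blue dab on its white cap, 87.5 mm high in all, 64 x 64 mm body, 58 mm diameter cap (from 65.5 to 87.5 mm height), 370 g. Its cap does not come off. Origin: centre of the underside, z up, x and y square to the side faces.
- jar_rust: Glaze jar like the blue one, with a rust-red band and dab, already standing in its own well of the block; to be left there. Origin: centre of the underside.
- stand: Wooden jar block fixed to the bench, 118 x 292 mm, 40 mm high: three square wells 69 x 69 mm (2.5 mm play round a jar), 32 mm deep, floor 8 mm above the bench, in a row along its y axis. Origin: centre of its underside, z up; well centres at x = -15, y = -90, 0, 90 mm, sides along its x and y. A glazed test tile (28 x 50 x 5 mm) is glued on top beside each well, 56 mm from its centre towards +x.
- well_green (a point): Centre of the floor of the well that has the green test tile, 8 mm above the bench; axes as the block's. Which of the three wells it is varies.
- well_blue (a point): The same for the well with the blue test tile.
- well_rust (a point): The same for the well with the rust-red test tile, in which the rust-red jar stands.
- dish: Dark grey round clay dish, 176 mm across, 24 mm high, on the wooden board beyond the jars; leave alone. Origin: centre of its underside.
- bowl: Green glass bowl, 116 mm across, 50 mm high, at the back; leave alone. Origin: centre of its underside.
- brush_pot: Terracotta pot, 80 mm across, 95 mm high, brushes standing in it up to about 240 mm, back left; leave alone. Origin: centre of its underside.
- knife: Wooden modelling knife, 170 mm long along x, 9 mm high, lying at the right; leave alone. Origin: on the bench, near its middle.
- slat: Thin wooden guide slat, 300 x 26 x 8 mm, lying at the left; leave alone. Origin: centre of its underside.
Things that resemble listed ones, but are neither listed nor needed, are in the scene too. What is shaped like the jar_blue but pink is not meant.

How it is judged:
On the way, in this order (a step that is already met when the one before it is completed fails the run):
1. the blue and the green jar stand fully down in the wells with their own tiles, the green cap still on (horizontal distance between jar_green and well_green below 0.006 m and z of each of jar_green, jar_blue in the frame of stand below 0.012 m and angle between each of jar_green, jar_blue's own z axis and vertical below 0.06 rad and horizontal distance between jar_blue and well_blue below 0.006 m and z of cap_green in the frame of jar_mouth below -0.01 m), for 0.2 s.
2. the green cap has left its threads and is above the mouth, the jar still down in its well (horizontal distance between jar_green and well_green below 0.006 m and z of jar_green in the frame of stand below 0.012 m and angle between jar_green's own z axis and vertical below 0.06 rad and z of cap_green in the frame of jar_mouth above 0 m), for 0.1 s.
At the end, for the whole second after the job is handed in: Blue and green jar upright and fully down (4 mm) in their own tiles' wells, within 6 mm of centre; the green cap held by the fingers alone, turned 40 to 140 degrees from home, still, level within 8 degrees, its lower edge 5 to 45 mm above the green jar's mouth and within 15 mm of its axis (horizontal distance between jar_green and well_green below 0.006 m and z of each of jar_green, jar_blue in the frame of stand below 0.012 m and angle between each of jar_green, jar_blue's own z axis and vertical below 0.06 rad and horizontal distance between jar_blue and well_blue below 0.006 m and z of cap_green in the frame of jar_mouth between 0.005 and 0.045 m and horizontal distance between cap_green and jar_mouth below 0.015 m and angle between the x axis of cap_green and the x axis of jar_green, either way round above 0.7 rad and angle between cap_green's own z axis and vertical below 0.15 rad and contact force between the fingers and cap_green above 2 N and contact force between cap_green and jar_green below 0.3 N and linear speed of cap_green below 0.02 m/s); the arm keeps its last pose, push and grip.
It fails at once if the green cap comes off while the green jar is not down in its well (z of cap_green in the frame of jar_mouth above -0.006 m and not (horizontal distance between jar_green and well_green below 0.012 m and z of jar_green in the frame of stand below 0.02 m)).
It fails at once if a jar is tipped over (angle between any of jar_green, jar_blue's own z axis and vertical above 0.6 rad).
It fails at once if the rust-red jar in the block is disturbed (distance of jar_rust from where it was at the start of the episode above 0.02 m).
It fails at once if the dish, bowl, brush pot, knife or slat is moved (distance of any of dish, bowl, brush_pot, knife, slat from where it was at the start of the episode above 0.03 m).
It also fails if it takes over 64 s, if anything falls off the work surface, if the arm or the gripper's body presses on something with over 40 N, if the wrist force passes 120 N, or if a joint passes its speed limit or range.

## Working session

There is one attempt and no reset: what is moved stays moved. The work goes in short steps, Python scripts to look and compute and a tool call to move; the robot and the scene stay as the last step left them, time stands still between calls to the robot, and variables do not carry over. Pictures are saved under pics/ and viewed, at most 10 in all, crops included, and the job is handed in when it is done.

Besides the shell and the picture viewer there is one more tool, called after "Request:" in YAML: its name, and indented under it one key for each argument. send_rows: Moves the arm, as the interface text tells. Scaled input: -1 to 1 covers 0.1 m each way for a shift and 45 degrees each way for a turn. Its arguments: {"type":"object","properties":{"targets":{"type":"array","items":{"type":"array"}},"gripper":{"type":"number"}},"required":["targets"]}

```bash
mkdir -p pics; ls
python3 - <<'E'
from rig import bot, optics
import cv2,json
print(bot.get_obs())
for n in("top","side"):
    im=optics.capture(n); cv2.imwrite(f"pics/{n}0.png",im[:,:,::-1]); c=optics.get_calibration(n); print(n,c)
E
```

```text
pics
{'t': 0.0, 'joint_positions': array([ 1.15393092e+00,  2.45827217e-01,  1.55899018e+00, -3.02352152e-05,
        1.33869387e+00, -1.74091332e-01]), 'dq': array([-1.15984122e-05,  2.18727187e-04, -1.39092861e-03,  7.54878055e-04,
        1.92797457e-04,  6.10346753e-04]), 'effort': array([-8.75617152e-04, -4.15815890e+01, -3.14608383e+01,  6.84828381e-02,
        3.31392162e-02, -1.23022069e-04]), 'eef_pos': array([0.15601996, 0.63041079, 0.21834975]), 'tcp_rot': array([ 1.21085632e-01,  9.92641602e-01, -9.22013049e-04, -2.65275276e-04]), 'wrist_force': array([-0.16858964,  0.02644152,  0.62268816]), 'wrist_torque': array([-0.04161203, -0.07704936,  0.05107206]), 'finger_force': 0.0, 'finger_gap': 0.09398258695658067}
top {'camera_matrix': array([[468.46078854,   0.        , 316.65678792],
       [  0.        , 468.46078854, 202.49665372],
       [  0.        ,   0.        ,   1.        ]]), 'world_from_camera': array([[-0.02802729, -0.98492019,  0.17072399,  0.3289811 ],
       [-0.99959072,  0.02663553, -0.0104376 ,  0.03722899],
       [ 0.00573288, -0.17094666, -0.98526361,  1.32935008],
       [ 0.        ,  0.        ,  0.        ,  1.        ]])}
side {'camera_matrix': array([[417.26554585,   0.        , 313.35399789],
       [  0.        , 417.26554585, 199.84670824],
       [  0.        ,   0.        ,   1.        ]]), 'world_from_camera': array([[ 0.85235875, -0.38701785,  0.35171259,  0.12050652],
       [-0.52268476, -0.65218279,  0.54905214, -0.58223736],
       [ 0.01688792, -0.6518242 , -0.75818204,  0.95883508],
       [ 0.        ,  0.        ,  0.        ,  1.        ]])}
```

View pics/top0.png

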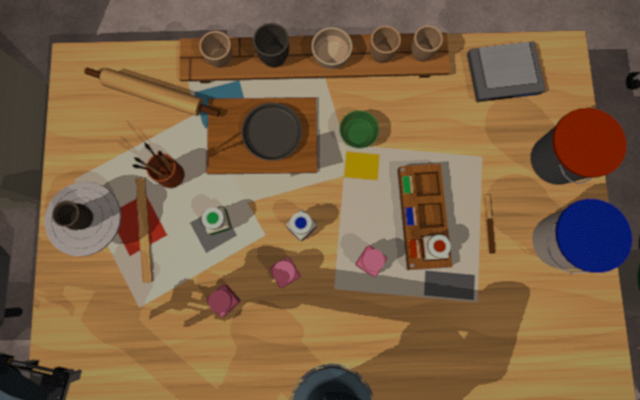

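View pics/side0.png

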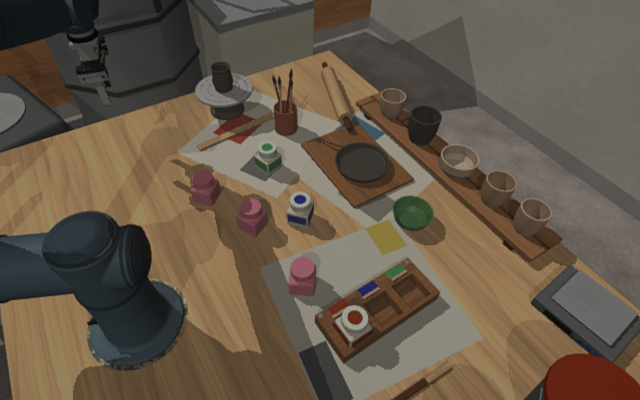

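Top view: the green jar is at (214,217) and the blue jar at (301,223). The block's tiles are green (407,184), blue (410,216) and rust (415,247, with the rust jar beside it). The pink jars at (285,271), (222,300) and (371,261) are decoys. I'll measure next and check with an enlarged crop.

```bash
cat > h.py <<'E'
import numpy as np, cv2
from rig import bot, optics
def ray(n,uv,z):
    c=optics.get_calibration(n);T=c["world_from_camera"]
    d=T[:3,:3]@np.linalg.solve(c["camera_matrix"],[uv[0],uv[1],1.]);o=T[:3,3]
    return (o+d*(z-o[2])/d[2])[:2]
def blobs(im,h0,h1,s=110,v=40,amin=15):
    hsv=cv2.cvtColor(im,cv2.COLOR_RGB2HSV)
    m=cv2.inRange(hsv,(h0,s,v),(h1,255,255))
    n,_,st,ce=cv2.connectedComponentsWithStats(m)
    return [(ce[i].round(1),st[i][4]) for i in range(1,n) if st[i][4]>=amin and st[i][4]<700]
E
python3 - <<'E'
from h import *
for n in("top","side"):
    im=cv2.imread(f"pics/{n}0.png")[:,:,::-1].copy()
    for nm,h in(("green",(55,85)),("blue",(110,128)),("rust",(0,12))):
        print(n,nm,[(tuple(map(float,c)),int(a),ray(n,c,.0875).round(3),ray(n,c,.045).round(3)) for c,a in blobs(im,*h,s=140 if nm=="rust" else 110)])
t=cv2.imread("pics/top0.png");s=cv2.imread("pics/side0.png")
z=lambda i,x,y,w,h:cv2.resize(i[y:y+h,x:x+w],(400,300),interpolation=cv2.INTER_CUBIC)
cv2.imwrite("pics/crop.png",np.vstack([np.hstack([z(t,190,195,48,36),z(t,277,205,48,36)]),np.hstack([z(s,240,130,56,42),z(s,272,182,56,42)])]))
E
```

```text
top green [((406.2, 184.4), 95, array([ 0.587, -0.22 ]), array([ 0.596, -0.229])), ((212.2, 217.6), 94, array([0.511, 0.304]), array([0.517, 0.313]))]
top blue [((409.3, 216.0), 112, array([ 0.501, -0.223]), array([ 0.507, -0.232])), ((300.4, 222.4), 92, array([0.491, 0.069]), array([0.497, 0.07 ]))]
top rust [((92.0, 72.4), 52, array([0.933, 0.647]), array([0.954, 0.667])), ((208.8, 109.9), 102, array([0.814, 0.317]), array([0.83 , 0.326])), ((153.7, 224.6), 428, array([0.496, 0.46 ]), array([0.502, 0.474])), ((489.7, 226.4), 36, array([ 0.467, -0.436]), array([ 0.472, -0.453])), ((421.8, 245.7), 45, array([ 0.42 , -0.251]), array([ 0.424, -0.261])), ((491.1, 243.0), 58, array([ 0.422, -0.436]), array([ 0.426, -0.452])), ((412.4, 248.4), 173, array([ 0.414, -0.226]), array([ 0.417, -0.235])), ((439.1, 245.6), 97, array([ 0.419, -0.297]), array([ 0.422, -0.309]))]
side green [((266.7, 146.7), 42, array([0.514, 0.306]), array([0.533, 0.35 ])), ((395.1, 270.5), 110, array([ 0.577, -0.244]), array([ 0.599, -0.227]))]
side blue [((69.3, 126.7), 19, array([0.015, 0.709]), array([0.01 , 0.
[... 229 characters left out ...]
(277.7, 97.1), 21, array([0.665, 0.515]), array([0.691, 0.568])), ((285.7, 111.2), 68, array([0.65 , 0.431]), array([0.676, 0.481])), ((232.8, 123.9), 288, array([0.47, 0.46]), array([0.487, 0.511])), ((276.2, 124.7), 23, array([0.589, 0.385]), array([0.612, 0.432])), ((242.4, 135.4), 160, array([0.472, 0.392]), array([0.489, 0.44 ])), ((337.5, 306.1), 175, array([ 0.406, -0.249]), array([ 0.42 , -0.233])), ((354.5, 317.0), 146, array([ 0.424, -0.291]), array([ 0.439, -0.276])), ((341.3, 335.1), 72, array([ 0.375, -0.31 ]), array([ 0.388, -0.297])), ((361.2, 338.8), 63, array([ 0.407, -0.339]), array([ 0.421, -0.327])), ((411.7, 390.2), 209, array([ 0.432, -0.476]), array([ 0.447, -0.471]))]
```

View pics/crop.png

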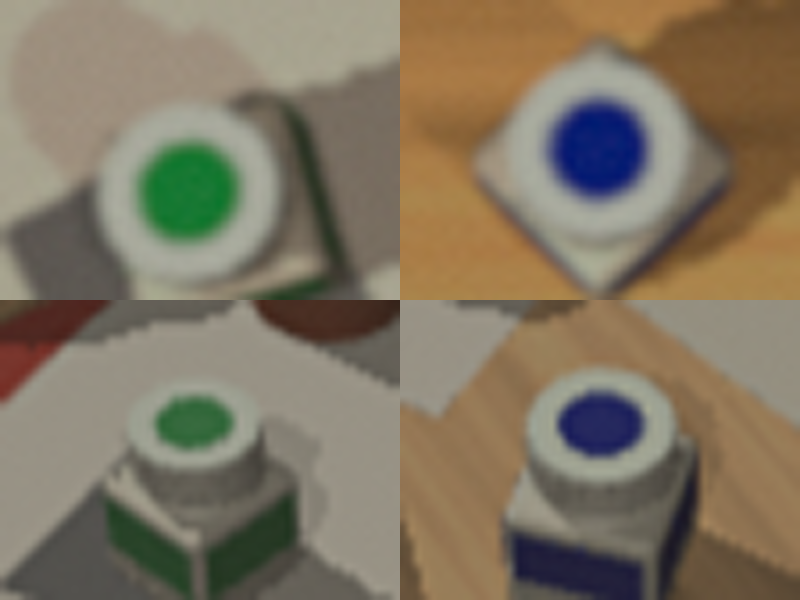

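Confirmed: the jar at top (212,218) has the green band and dab, and the one at (300,222) has the blue band and dab, both with white caps. Next I'll get the yaws from the shoulder corners and take a closer look at the block.

Run:
```python
from h import *
def P(n,ox,oy,s,pts): 
    return np.array([ray(n,(ox+a/s-.5+.5/s,oy+b/s-.5+.5/s),.058) for a,b in pts])
ang=lambda d:np.degrees(np.arctan2(d[1],d[0]))
b=P("top",277,205,8.333,[(75,165),(328,170),(200,292),(200,42)])
print("blue diag",(ang(b[1]-b[0])+45)%90,(ang(b[3]-b[2])+45)%90,np.linalg.norm(b[1]-b[0]))
g=P("top",190,195,8.333,[(275,100),(325,265)]);print("green edge",ang(g[1]-g[0])%90,np.linalg.norm(g[1]-g[0]))
for nm,o,q in(("green",(240,130),[(108,180),(198,243),(297,187)]),("blue",(272,182),[(110,215),(245,255),(297,150)])):
    p=P("side",*o,7.143,q);print(nm,[(ang(p[i+1]-p[i])%90,np.linalg.norm(p[i+1]-p[i])) for i in(0,1)],(ang(p[2]-p[0])+45)%90, p.mean(0),(p[0]+p[2])/2)
t=cv2.imread("pics/top0.png");s=cv2.imread("pics/side0.png")
cv2.imwrite("pics/stand.png",np.vstack([cv2.resize(t[155:275,390:460],(350,600),interpolation=cv2.INTER_CUBIC)]))
cv2.imwrite("pics/stand.png",np.hstack([cv2.resize(t[155:275,390:460],(320,549),interpolation=cv2.INTER_CUBIC),cv2.resize(s[252:372,312:444],(480,436),interpolation=cv2.INTER_CUBIC)[:436] if 0 else np.vstack([cv2.resize(s[252:372,312:444],(480,436),interpolation=cv2.INTER_CUBIC),np.zeros((113,480,3),np.uint8)])]))
im=t[:,:,::-1].copy();ims=s[:,:,::-1].copy()
for n,i in(("top",im),("side",ims)):
  hsv=cv2.cvtColor(i,cv2.COLOR_RGB2HSV)
  for nm,h0,h1 in(("g",55,85),("b",108,130)):
    m=cv2.inRange(hsv,(h0,110,40),(h1,255,255)); x0,x1=(395,425) if n=="top" else (350,410)
    m[:, :x0]=0;m[:,x1:]=0
    m[:150 if n=="top" else 255]=0; m[300:]=0
    c=max(cv2.findContours(m,0,1)[0],key=cv2.contourArea); bx=cv2.boxPoints(cv2.minAreaRect(c)); print(n,nm,[ray(n,p,.045).round(3).tolist() for p in bx])
```

```text
blue diag 42.29520406299535 43.730389059592056 0.0829420855566701
green edge 16.815679928673745 0.05766678298543454
green [(np.float64(15.996287639771907), np.float64(0.05714182845917278)), (np.float64(9.67729398914736), np.float64(0.054102806241887354))] 11.43560314507819 [0.50602413 0.28873392] [0.51228847 0.29940457]
blue [(np.float64(38.56692556323051), np.float64(0.0560339284914323)), (np.float64(37.90929561096585), np.float64(0.0568827991834118))] 38.6639178201287 [0.4910161  0.05305239] [0.49267385 0.06617928]
top g [[0.619, -0.22], [0.621, -0.236], [0.575, -0.238], [0.573, -0.222]]
top b [[0.529, -0.222], [0.53, -0.24], [0.484, -0.242], [0.483, -0.224]]
side g [[0.577, -0.219], [0.626, -0.217], [0.623, -0.235], [0.575, -0.237]]
side b [[0.487, -0.222], [0.534, -0.22], [0.532, -0.239], [0.485, -0.241]]
```

View pics/stand.png

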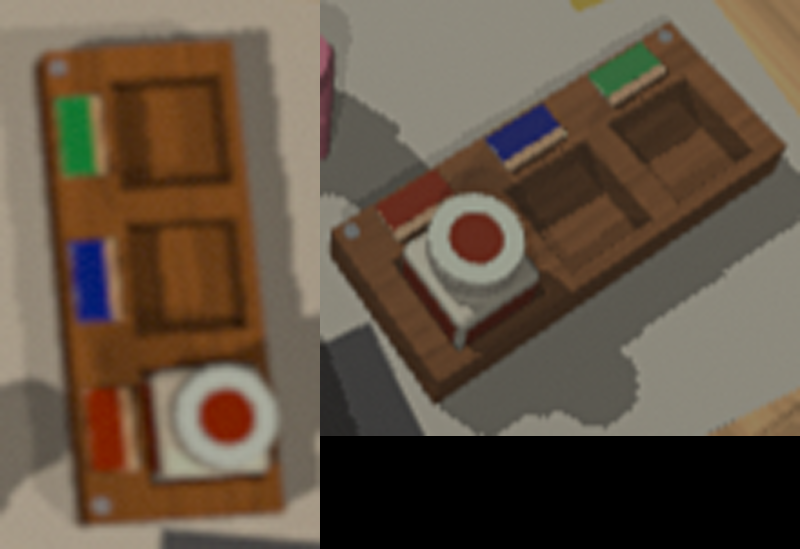

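The block shows the green tile beside the well nearest the top (far x), the blue tile at the middle well, and the rust tile at the near well with the rust jar standing in it. Each tile has a pale strip outside my colour mask, so I'll use the well openings and the block outline instead.

Run:
```python
from h import *
def P(n,ox,oy,s,pts,z=.04): 
    return np.array([ray(n,(ox+a/s-.5+.5/s,oy+b/s-.5+.5/s),z) for a,b in pts])
for nm,q in(("g",[(113,82),(217,79),(228,182),(124,187)]),("b",[(130,225),(234,221),(244,325),(139,330)]),("block",[(42,62),(232,42),(283,510),(82,522)])):
    p=P("top",390,155,4.571,q);print(nm,p.round(3).tolist(),p.mean(0).round(4))
for nm,q in(("g",[(291,127),(367,82),(430,160),(355,203)]),("b",[(190,192),(265,145),(330,222),(256,268)]),("block",[(12,240),(350,22),(464,148),(117,400)])):
    p=P("side",312,252,3.636,q);print(nm,p.round(3).tolist(),p.mean(0).round(4))
for n,c in(("top",(439.1,245.6)),("side",(354.5,317))):print("rust",ray(n,c,.0955).round(4))
```

```text
g [[0.631, -0.255], [0.631, -0.32], [0.566, -0.322], [0.565, -0.258]] [ 0.5982 -0.2884]
b [[0.541, -0.26], [0.542, -0.324], [0.478, -0.325], [0.476, -0.261]] [ 0.5091 -0.2923]
block [[0.645, -0.212], [0.654, -0.331], [0.366, -0.34], [0.362, -0.219]] [ 0.5067 -0.2754]
g [[0.565, -0.257], [0.633, -0.256], [0.63, -0.324], [0.567, -0.323]] [ 0.5988 -0.2901]
b [[0.478, -0.26], [0.542, -0.258], [0.544, -0.324], [0.483, -0.325]] [ 0.5118 -0.2919]
block [[0.36, -0.228], [0.655, -0.212], [0.656, -0.33], [0.361, -0.347]] [ 0.5079 -0.2794]
rust [ 0.4188 -0.2952]
rust [ 0.4211 -0.2933]
```

Estimated positions:

| Point | x (m) | y (m) | Yaw (deg) |
|---|---|---|---|
| well_green | 0.5985 | -0.289 | 1.8 (block) |
| well_blue | 0.510 | -0.292 | 1.8 (block) |
| Blue jar | 0.4925 | 0.0695 | about 41 |
| Green jar | 0.5125 | 0.305 | about 14 |

I'll move over the blue jar, square it up with a gentle body squeeze, then regrip it by the cap.

Request:
send_rows:
  targets:
    - [[-0.4,-0.4,0],[0,0,0]]
    - [[-0.8,-0.8,0],[0,0,0]]
    - [[-0.93,-0.93,0],[0,0,0]]
  gripper: 1

```text
t: 0.4
eef_pos: [0.2249, 0.5159, 0.2186]
tcp_rot: [0.121, 0.993, -0.001, -0.0]
wrist_force: [0.4, 0.2, -0.1]
finger_gap: 0.0943
finger_force: 0.0
```

Request:
send_rows:
  targets:
    - [[-0.4,-0.4,0],[0,0,0]]
    - [[-0.8,-0.8,0],[0,0,0]]
    - [[-0.93,-0.93,0],[0,0,0]]

```text
t: 0.7
eef_pos: [0.2928, 0.4032, 0.219]
tcp_rot: [0.122, 0.993, -0.0, -0.0]
wrist_force: [0.3, 0.5, 0.1]
finger_gap: 0.0939
finger_force: 0.0
```

Request:
send_rows:
  targets:
    - [[-0.4,-0.4,0],[0,0,0]]
    - [[-0.8,-0.8,0],[0,0,0]]
    - [[-0.93,-0.93,0],[0,0,0]]

```text
t: 1.0
eef_pos: [0.3608, 0.2906, 0.2192]
tcp_rot: [0.122, 0.993, -0.0, -0.0]
wrist_force: [0.4, 0.2, 0.3]
finger_gap: 0.0935
finger_force: 0.0
```

Request:
send_rows:
  targets:
    - [[-0.4,-0.4,0],[0,0,0]]
    - [[-0.8,-0.8,0],[0,0,0]]
    - [[-0.93,-0.93,0],[0,0,0]]

```text
t: 1.3
eef_pos: [0.4288, 0.1779, 0.2193]
tcp_rot: [0.122, 0.993, -0.0, 0.0]
wrist_force: [0.2, 0.7, -0.1]
finger_gap: 0.0941
finger_force: 0.0
```

Request:
send_rows:
  targets:
    - [[0,0,0],[0,0,0.2]]
    - [[0,0,0],[0,0,0.4]]
    - [[0,0,0],[0,0,0.6]]
    - [[0,0,0],[0,0,0.8]]
    - [[0,0,0],[0,0,1]]
    - [[0,0,0],[0,0,1]]
    - [[0,0,0],[0,0,1]]

```text
t: 2.0
eef_pos: [0.4276, 0.1804, 0.2191]
tcp_rot: [0.492, 0.871, -0.0, -0.0]
wrist_force: [0.3, -0.4, 0.2]
finger_gap: 0.094
finger_force: 0.0
```

Request:
send_rows:
  targets:
    - [[0,0,0],[0,0,0.2]]
    - [[0,0,0],[0,0,0.4]]
    - [[0,0,0],[0,0,0.6]]
    - [[0,0,0],[0,0,0.8]]
    - [[0,0,0],[0,0,1]]
    - [[0,0,0],[0,0,1]]
    - [[0,0,0],[0,0,1]]

```text
t: 2.7
eef_pos: [0.4277, 0.1804, 0.2192]
tcp_rot: [0.787, 0.617, -0.0, -0.0]
wrist_force: [-0.6, -0.6, 0.5]
finger_gap: 0.0943
finger_force: 0.0
```

```bash
cat >> h.py <<'E'
from scipy.spatial.transform import Rotation as R
def plan(p,ang):
    """shift/turn in move units from measured pose to TCP p, tool down, y axis at ang deg"""
    o=bot.get_obs();A=R.from_quat(o["tcp_rot"]);a=np.radians(ang)
    y=np.array([np.cos(a),np.sin(a),0]);z=np.array([0,0,-1.]);T=R.from_matrix(np.c_[np.cross(y,z),y,z])
    yy=A.as_matrix()[:,1]
    print("t",round(o["t"],2),"pos",o["eef_pos"].round(4),"yang",np.degrees(np.arctan2(yy[1],yy[0])).round(2),"q",o["joint_positions"].round(2),"F",o["wrist_force"].round(1),"gap",round(o["finger_gap"],4),"ff",round(o["finger_force"],1))
    print("shift",(A.inv().apply(np.array(p)-o["eef_pos"])/.1).round(3),"turn",((A.inv()*T).as_rotvec()/np.radians(45)).round(3))
E
python3 -c "
from h import *
plan((.4925,.0695,.15),-49)"
```

```text
t 2.7 pos [0.4277 0.1804 0.2192] yang -13.85 q [ 0.15 -0.21  2.02  0.    1.33  0.4 ] F [-0.6 -0.6  0.5] gap 0.0943 ff 0.0
shift [-0.921  0.895  0.692] turn [-0.001  0.     0.781]
```

Request:
send_rows:
  targets:
    - [[-0.4,0.4,0.3],[0,0,0.19]]
    - [[-0.8,0.8,0.6],[0,0,0.38]]
    - [[-0.92,0.895,0.69],[0,0,0.57]]
    - [[-0.92,0.895,0.69],[0,0,0.78]]
    - [[-0.92,0.895,0.69],[0,0,0.78]]
    - [[-0.92,0.895,0.69],[0,0,0.78]]

```text
t: 3.3
eef_pos: [0.4927, 0.0698, 0.1507]
tcp_rot: [0.936, 0.352, 0.0, 0.0]
wrist_force: [1.0, 0.4, -1.2]
finger_gap: 0.0942
finger_force: 0.0
```

Run:
```python
from h import *
plan((.4925,.0695,.044),-49)
t=optics.capture("top");s=optics.capture("side")
z=lambda i,x,y,w,h:cv2.resize(i[y:y+h,x:x+w,::-1],(400,300),interpolation=cv2.INTER_CUBIC)
cv2.imwrite("pics/c2.png",np.hstack([z(t,260,185,80,60),z(s,250,140,100,75)]))
```

```text
t 3.3 pos [0.4927 0.0698 0.1507] yang -48.8 q [-0.09 -0.04  2.    0.    1.18  0.76] F [ 1.   0.4 -1.2] gap 0.0942 ff 0.0
shift [-4.000e-03  1.000e-03  1.067e+00] turn [ 0.    -0.     0.004]
```

View pics/c2.png

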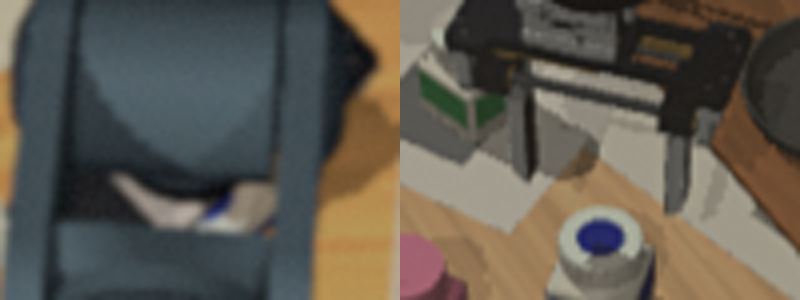

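The side crop shows the open fingers straddling the blue jar, higher up, as planned. Going down and squeezing the body to square it.

Request:
send_rows:
  targets:
    - [[0,0,0.3],[0,0,0]]
    - [[0,0,0.6],[0,0,0]]
    - [[0,0,0.85],[0,0,0]]
    - [[0,0,1],[0,0,0]]
    - [[0,0,1],[0,0,0]]

```text
t: 3.9
eef_pos: [0.4908, 0.0704, 0.0488]
tcp_rot: [0.936, 0.351, -0.002, -0.001]
wrist_force: [-0.3, -0.8, -0.5]
finger_gap: 0.0942
finger_force: 0.0
```

Request:
send_rows:
  targets:
    - [[0,0,0],[0,0,0]]
    - [[0,0,0],[0,0,0]]
    - [[0,0,0],[0,0,0]]
    - [[0,0,0],[0,0,0]]
    - [[0,0,0],[0,0,0]]
    - [[0,0,0],[0,0,0]]
  gripper: 0.6

```text
t: 4.5
eef_pos: [0.493, 0.07, 0.0513]
tcp_rot: [0.937, 0.35, 0.0, -0.0]
wrist_force: [-2.6, 2.8, 6.6]
finger_gap: 0.0635
finger_force: 29.9
```

Request:
send_rows:
  targets:
    - [[0,0,0],[0,0,0]]
    - [[0,0,0],[0,0,0]]
    - [[0,0,0],[0,0,0]]
    - [[0,0,-0.15],[0,0,0]]
    - [[0,0,-0.25],[0,0,0]]
    - [[0,0,-0.25],[0,0,0]]
    - [[0,0,-0.25],[0,0,0]]
  gripper: 1

```text
t: 5.2
eef_pos: [0.4928, 0.0696, 0.0755]
tcp_rot: [0.937, 0.35, 0.0, 0.0]
wrist_force: [0.5, -0.9, 0.7]
finger_gap: 0.0941
finger_force: 0.0
```

Request:
send_rows:
  targets:
    - [[0,0,0],[0,0,0]]
    - [[0,0,0],[0,0,0]]
    - [[0,0,0],[0,0,0]]
    - [[0,0,0],[0,0,0]]
    - [[0,0,0],[0,0,0]]
    - [[0,0,0],[0,0,0]]
    - [[0,0,0],[0,0,0]]
  gripper: 0

```text
t: 5.9
eef_pos: [0.4926, 0.0696, 0.0753]
tcp_rot: [0.937, 0.35, -0.0, -0.0]
wrist_force: [0.8, -0.4, -1.7]
finger_gap: 0.058
finger_force: 30.0
```

Request:
send_rows:
  targets:
    - [[0,0,-0.2],[0,0,0]]
    - [[0,0,-0.5],[0,0,0]]
    - [[0,0,-0.75],[0,0,0]]
    - [[0,0,-0.75],[0,0,0]]

```text
t: 6.3
eef_pos: [0.4949, 0.0695, 0.1534]
tcp_rot: [0.937, 0.35, 0.003, 0.001]
wrist_force: [0.6, -0.6, -4.3]
finger_gap: 0.0576
finger_force: 30.0
```

Run:
```python
from h import *
plan((.510,-.292,.15),-88.2)
```

```text
t 6.3 pos [0.4949 0.0695 0.1534] yang -49.01 q [-0.09 -0.04  2.    0.    1.18  0.77] F [ 0.6 -0.6 -4.3] gap 0.0576 ff 30.0
shift [-2.257  2.827  0.037] turn [ 0.004 -0.008  0.871]
```

Blue is held by its cap. Carrying it to above its well.

Request:
send_rows:
  targets:
    - [[-0.15,0.2,-0.1],[0,0,0]]
    - [[-0.45,0.55,-0.1],[0,0,0]]
    - [[-0.75,0.94,-0.1],[0,0,0]]

```text
t: 6.6
eef_pos: [0.4964, -0.0509, 0.1585]
tcp_rot: [0.936, 0.351, -0.001, -0.001]
wrist_force: [0.2, -0.7, -5.0]
finger_gap: 0.0576
finger_force: 30.0
```

Request:
send_rows:
  targets:
    - [[-0.3,0.35,-0.1],[0,0,0]]
    - [[-0.55,0.7,-0.1],[0,0,0]]
    - [[-0.75,0.94,-0.1],[0,0,0]]

```text
t: 6.9
eef_pos: [0.5018, -0.1729, 0.1685]
tcp_rot: [0.937, 0.349, -0.001, -0.001]
wrist_force: [-0.4, 0.4, -2.8]
finger_gap: 0.0574
finger_force: 30.0
```

Request:
send_rows:
  targets:
    - [[-0.3,0.35,0],[0,0,0.15]]
    - [[-0.5,0.6,0],[0,0,0.3]]
    - [[-0.65,0.8,0],[0,0,0.45]]
    - [[-0.75,0.94,0],[0,0,0.6]]
    - [[-0.75,0.94,0],[0,0,0.75]]
    - [[-0.75,0.94,0],[0,0,0.871]]
    - [[-0.75,0.94,0],[0,0,0.871]]
    - [[-0.75,0.94,0],[0,0,0.871]]

```text
t: 7.7
eef_pos: [0.5071, -0.2902, 0.1686]
tcp_rot: [1.0, 0.017, -0.001, -0.001]
wrist_force: [-0.6, -0.5, -4.1]
finger_gap: 0.0574
finger_force: 30.0
```

Run:
```python
from h import *
plan((.510,-.292,.12),-88.2)
for n in("top","side"):
    im=optics.capture(n);print(n,[(c,int(a),ray(n,c,.0875+.170-.0753).round(4)) for c,a in blobs(im,110,128)])
    cv2.imwrite(f"pics/{n}3.png",im[:,:,::-1])
s=cv2.imread("pics/side3.png");cv2.imwrite("pics/c3.png",cv2.resize(s[180:380,270:470],(600,600),interpolation=cv2.INTER_CUBIC))
```

```text
t 7.7 pos [ 0.5071 -0.2902  0.1686] yang -88.09 q [-0.71  0.15  1.77 -0.    1.23  0.82] F [-0.6 -0.5 -4.1] gap 0.0574 ff 30.0
shift [0.03  0.02  0.486] turn [-0.002  0.003  0.002]
top [(array([409.3, 216. ]), 112, array([ 0.4876, -0.2033]))]
side [(array([ 69.2, 126.7]), 19, array([0.0264, 0.5691])), (array([390.3, 278. ]), 132, array([ 0.5069, -0.2896])), (array([371. , 294.1]), 175, array([ 0.4491, -0.2989])), (array([395.6, 302.3]), 47, array([ 0.481 , -0.3395]))]
```

View pics/c3.png

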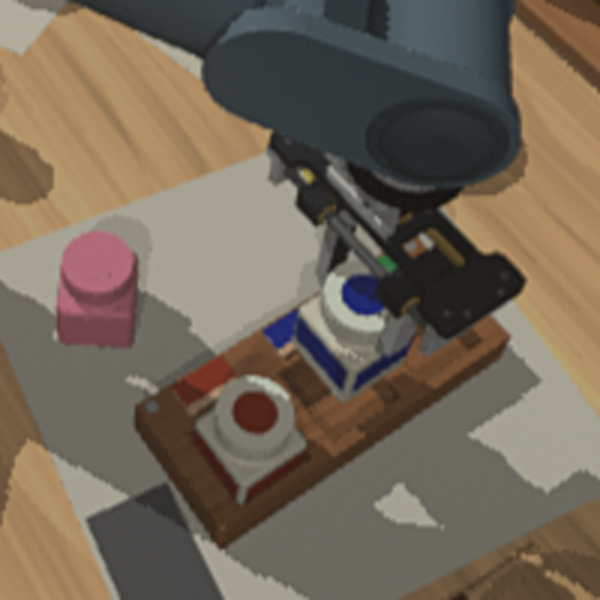

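The blue jar is square over the middle well. I'll correct by 3 mm and lower it.

Request:
send_rows:
  targets:
    - [[0.03,0.02,0.15],[0,0,0]]
    - [[0.03,0.02,0.35],[0,0,0]]
    - [[0.03,0.02,0.49],[0,0,0]]
    - [[0.03,0.02,0.49],[0,0,0]]
    - [[0.03,0.02,0.49],[0,0,0]]

```text
t: 8.3
eef_pos: [0.5108, -0.2926, 0.121]
tcp_rot: [1.0, 0.016, -0.0, -0.0]
wrist_force: [-0.5, 0.1, -3.7]
finger_gap: 0.0576
finger_force: 30.0
```

Request:
send_rows:
  targets:
    - [[0,0,0.04],[0,0,0]]
    - [[0,0,0.08],[0,0,0]]
    - [[0,0,0.12],[0,0,0]]
    - [[0,0,0.15],[0,0,0]]

```text
t: 8.7
eef_pos: [0.5109, -0.2927, 0.1063]
tcp_rot: [1.0, 0.016, 0.0, 0.0]
wrist_force: [-0.2, -0.2, -3.4]
finger_gap: 0.0575
finger_force: 30.0
```

It is inside by 9 mm with no contact force. Continuing down.

Request:
send_rows:
  targets:
    - [[0,0,0.05],[0,0,0]]
    - [[0,0,0.1],[0,0,0]]
    - [[0,0,0.15],[0,0,0]]
    - [[0,0,0.19],[0,0,0]]
    - [[0,0,0.22],[0,0,0]]
    - [[0,0,0.235],[0,0,0]]
    - [[0,0,0.235],[0,0,0]]

```text
t: 9.4
eef_pos: [0.511, -0.2928, 0.0834]
tcp_rot: [1.0, 0.016, -0.0, -0.0]
wrist_force: [-1.7, 1.5, -0.6]
finger_gap: 0.0579
finger_force: 30.0
```

Seated. Releasing, rising, and heading to the green jar.

Request:
send_rows:
  targets:
    - [[0,0,0],[0,0,0]]
    - [[0,0,0],[0,0,0]]
    - [[0,0,0],[0,0,0]]
    - [[0,0,-0.2],[0,0,0]]
    - [[0,0,-0.5],[0,0,0]]
    - [[0,0,-0.8],[0,0,0]]
  gripper: 1

```text
t: 10.0
eef_pos: [0.5107, -0.2927, 0.1637]
tcp_rot: [1.0, 0.016, -0.0, -0.0]
wrist_force: [1.0, 0.1, 0.6]
finger_gap: 0.094
finger_force: 0.0
```

Request:
send_rows:
  targets:
    - [[0,-0.3,0],[0,0,0]]
    - [[0,-0.7,0],[0,0,0]]
    - [[0,-1,0],[0,0,0]]

```text
t: 10.3
eef_pos: [0.5078, -0.1915, 0.1635]
tcp_rot: [1.0, 0.016, 0.001, 0.0]
wrist_force: [0.4, 0.3, -0.3]
finger_gap: 0.0941
finger_force: 0.0
```

Request:
send_rows:
  targets:
    - [[0,-0.5,0],[0,0,0]]
    - [[0,-1,0],[0,0,0]]

```text
t: 10.5
eef_pos: [0.5046, -0.0917, 0.1634]
tcp_rot: [1.0, 0.015, 0.001, 0.0]
wrist_force: [0.5, 0.0, 0.2]
finger_gap: 0.094
finger_force: 0.0
```

Request:
send_rows:
  targets:
    - [[0,-0.5,0],[0,0,0]]
    - [[0,-1,0],[0,0,0]]

```text
t: 10.7
eef_pos: [0.5014, 0.0088, 0.1635]
tcp_rot: [1.0, 0.015, 0.001, 0.0]
wrist_force: [0.7, 0.7, -0.5]
finger_gap: 0.094
finger_force: 0.0
```

Request:
send_rows:
  targets:
    - [[0,-0.5,0],[0,0,0]]
    - [[0,-1,0],[0,0,0]]

```text
t: 10.9
eef_pos: [0.4983, 0.109, 0.1636]
tcp_rot: [1.0, 0.016, 0.001, 0.0]
wrist_force: [1.5, 0.3, -0.2]
finger_gap: 0.0944
finger_force: 0.0
```

Request:
send_rows:
  targets:
    - [[0,-0.5,0],[0,0,-0.1]]
    - [[0,-1,0],[0,0,-0.2]]
    - [[0,-1,0],[0,0,-0.27]]

```text
t: 11.2
eef_pos: [0.4946, 0.2119, 0.1635]
tcp_rot: [0.992, 0.126, 0.001, -0.001]
wrist_force: [0.2, -0.4, -0.4]
finger_gap: 0.094
finger_force: 0.0
```

Run:
```python
from h import *
plan((.5125,.305,.15),-76)
for n in("top","side"):
    im=optics.capture(n);print(n,[(c,int(a),ray(n,c,.0955).round(4)) for c,a in blobs(im,110,128)+blobs(im,55,85)])
```

```text
t 11.2 pos [0.4946 0.2119 0.1635] yang -75.51 q [0.19 0.04 1.89 0.   1.21 1.51] F [ 0.2 -0.4 -0.4] gap 0.094 ff 0.0
shift [ 0.406 -0.856  0.136] turn [-0.001 -0.002  0.011]
top [(array([436.1, 211.2]), 96, array([ 0.5106, -0.2938])), (array([409.3, 216.1]), 114, array([ 0.4994, -0.2214])), (array([406.1, 184.3]), 99, array([ 0.586 , -0.2181]))]
side [(array([ 69.1, 126.6]), 20, array([0.0158, 0.6983])), (array([367.3, 288. ]), 131, array([ 0.4877, -0.2502])), (array([387.1, 297.3]), 131, array([ 0.5125, -0.2927])), (array([373.5, 314.7]), 71, array([ 0.4603, -0.3106])), (array([392.8, 317.7]), 22, array([ 0.4926, -0.3383])), (array([266.6, 146.7]), 42, array([0.5101, 0.2985])), (array([395.1, 270.6]), 103, array([ 0.5725, -0.247 ]))]
```

Blue is seated at about (0.5115, -0.293). Now going over the green jar, down, and squeezing to square it.

Request:
send_rows:
  targets:
    - [[0.2,-0.4,0],[0,0,0.01]]
    - [[0.4,-0.85,0.1],[0,0,0.01]]
    - [[0.406,-0.856,0.15],[0,0,0.01]]
    - [[0.406,-0.856,0.15],[0,0,0.01]]
    - [[0.406,-0.856,0.15],[0,0,0.01]]

```text
t: 11.8
eef_pos: [0.5141, 0.2985, 0.1479]
tcp_rot: [0.993, 0.116, -0.0, 0.0]
wrist_force: [-0.2, 0.7, 0.9]
finger_gap: 0.0938
finger_force: 0.0
```

Request:
send_rows:
  targets:
    - [[0,0,0.3],[0,0,0]]
    - [[0,0,0.6],[0,0,0]]
    - [[0,0,0.85],[0,0,0]]
    - [[0,0,1],[0,0,0]]
    - [[0,0,1],[0,0,0]]

```text
t: 12.3
eef_pos: [0.5128, 0.2983, 0.0463]
tcp_rot: [0.993, 0.117, -0.002, 0.0]
wrist_force: [-0.7, 0.5, 0.1]
finger_gap: 0.0943
finger_force: 0.0
```

Request:
send_rows:
  targets:
    - [[0,0,0],[0,0,0]]
    - [[0,0,0],[0,0,0]]
    - [[0,0,0],[0,0,0]]
    - [[0,0,0],[0,0,0]]
    - [[0,0,0],[0,0,0]]
    - [[0,0,0],[0,0,0]]
  gripper: 0.6

```text
t: 12.9
eef_pos: [0.5151, 0.3013, 0.0497]
tcp_rot: [0.993, 0.117, 0.002, -0.001]
wrist_force: [-0.8, 4.9, 5.8]
finger_gap: 0.0637
finger_force: 29.9
```

Run:
```python
from h import *
plan((.5125,.305,.075),-76)
```

```text
t 12.9 pos [0.5151 0.3013 0.0497] yang -76.52 q [0.34 0.33 1.79 0.   1.01 1.67] F [-0.8  4.9  5.8] gap 0.0637 ff 29.9
shift [-0.016 -0.043 -0.253] turn [-0.002 -0.004 -0.011]
```

Request:
send_rows:
  targets:
    - [[0,0,0],[0,0,0]]
    - [[0,0,0],[0,0,0]]
    - [[0,0,0],[0,0,0]]
    - [[-0.01,-0.03,-0.15],[0,0,0]]
    - [[-0.01,-0.03,-0.28],[0,0,0]]
    - [[-0.01,-0.03,-0.28],[0,0,0]]
    - [[-0.01,-0.03,-0.28],[0,0,0]]
  gripper: 1

```text
t: 13.6
eef_pos: [0.5129, 0.3028, 0.077]
tcp_rot: [0.993, 0.118, 0.001, -0.0]
wrist_force: [-0.0, 0.4, 0.5]
finger_gap: 0.0938
finger_force: 0.0
```

Request:
send_rows:
  targets:
    - [[0,0,0],[0,0,0]]
    - [[0,0,0],[0,0,0]]
    - [[0,0,0],[0,0,0]]
    - [[0,0,0],[0,0,0]]
    - [[0,0,0],[0,0,0]]
    - [[0,0,0],[0,0,0]]
    - [[0,0,0],[0,0,0]]
  gripper: 0

```text
t: 14.3
eef_pos: [0.5124, 0.3021, 0.0759]
tcp_rot: [0.993, 0.118, -0.0, 0.0]
wrist_force: [0.2, -3.2, 0.6]
finger_gap: 0.0579
finger_force: 30.0
```

Run:
```python
from h import *
plan((.5125,.305,.075),-76.5)
```

```text
t 14.3 pos [0.5124 0.3021 0.0759] yang -76.5 q [ 0.34  0.29  1.79 -0.    1.06  1.68] F [ 0.2 -3.2  0.6] gap 0.0579 ff 30.0
shift [ 0.007 -0.028  0.009] turn [ 0.001  0.    -0.   ]
```

Request:
send_rows:
  targets:
    - [[0,0,-0.2],[0,0,0]]
    - [[0,0,-0.5],[0,0,0]]
    - [[0,0,-0.8],[0,0,0]]
    - [[0,0,-1],[0,0,0]]
    - [[0,0,-1],[0,0,0]]

```text
t: 14.8
eef_pos: [0.5137, 0.3035, 0.1786]
tcp_rot: [0.993, 0.118, 0.003, -0.001]
wrist_force: [0.1, 0.4, -4.2]
finger_gap: 0.0582
finger_force: 30.0
```

Request:
send_rows:
  targets:
    - [[-0.02,0.2,-0.15],[0,0,0]]
    - [[-0.05,0.55,-0.15],[0,0,0]]
    - [[-0.09,0.99,-0.15],[0,0,0]]

```text
t: 15.1
eef_pos: [0.5254, 0.2041, 0.1888]
tcp_rot: [0.993, 0.119, -0.001, -0.0]
wrist_force: [0.4, -0.7, -5.4]
finger_gap: 0.058
finger_force: 30.0
```

Request:
send_rows:
  targets:
    - [[-0.03,0.4,0],[0,0,0]]
    - [[-0.06,0.75,0],[0,0,0]]
    - [[-0.09,0.99,0],[0,0,0]]

```text
t: 15.4
eef_pos: [0.5398, 0.1039, 0.1882]
tcp_rot: [0.993, 0.117, -0.002, -0.0]
wrist_force: [0.4, 0.6, -4.6]
finger_gap: 0.058
finger_force: 30.0
```

Request:
send_rows:
  targets:
    - [[-0.03,0.4,0],[0,0,0]]
    - [[-0.06,0.75,0],[0,0,0]]
    - [[-0.09,0.99,0],[0,0,0]]

```text
t: 15.7
eef_pos: [0.5542, 0.0058, 0.1882]
tcp_rot: [0.993, 0.117, -0.002, -0.001]
wrist_force: [-0.2, 0.6, -3.9]
finger_gap: 0.0577
finger_force: 30.0
```

Request:
send_rows:
  targets:
    - [[-0.03,0.4,0],[0,0,0]]
    - [[-0.06,0.75,0],[0,0,0]]
    - [[-0.09,0.99,0],[0,0,0]]

```text
t: 16.0
eef_pos: [0.5687, -0.0925, 0.1881]
tcp_rot: [0.993, 0.117, -0.002, -0.001]
wrist_force: [0.6, 0.2, -4.3]
finger_gap: 0.0578
finger_force: 30.0
```

Request:
send_rows:
  targets:
    - [[-0.03,0.4,0],[0,0,0]]
    - [[-0.06,0.75,0],[0,0,0]]
    - [[-0.09,0.99,0],[0,0,0]]

```text
t: 16.3
eef_pos: [0.5831, -0.1907, 0.188]
tcp_rot: [0.993, 0.117, -0.001, -0.001]
wrist_force: [0.2, 0.3, -4.0]
finger_gap: 0.0578
finger_force: 30.0
```

Request:
send_rows:
  targets:
    - [[-0.03,0.4,0],[0,0,0.1]]
    - [[-0.06,0.75,0],[0,0,0.2]]
    - [[-0.09,0.99,0],[0,0,0.26]]
    - [[-0.09,0.99,0],[0,0,0.26]]
    - [[-0.09,0.99,0],[0,0,0.26]]

```text
t: 16.8
eef_pos: [0.5974, -0.2869, 0.1881]
tcp_rot: [1.0, 0.015, -0.002, -0.002]
wrist_force: [0.0, 0.5, -5.0]
finger_gap: 0.0575
finger_force: 30.0
```

Run:
```python
from h import *
plan((.5985,-.289,.121),-88.2)
z=bot.get_obs()["eef_pos"][2]
for n in("top","side"):
    im=optics.capture(n);print(n,[(c,int(a),ray(n,c,z+.0116).round(4)) for c,a in blobs(im,55,85)])
    if n=="side":cv2.imwrite("pics/c5.png",cv2.resize(im[160:360,280:480,::-1],(600,600),interpolation=cv2.INTER_CUBIC))
```

```text
t 16.8 pos [ 0.5974 -0.2869  0.1881] yang -88.23 q [-0.62  0.3   1.55  0.    1.3   0.92] F [ 0.   0.5 -5. ] gap 0.0575 ff 30.0
shift [0.013 0.023 0.671] turn [-0.004  0.004 -0.001]
top [(array([406.2, 184.4]), 94, array([ 0.564 , -0.1968]))]
side [(array([424. , 253.1]), 128, array([ 0.5998, -0.2854])), (array([408.8, 273.4]), 112, array([ 0.5384, -0.3075])), (array([393.1, 271.5]), 74, array([ 0.513, -0.287])), (array([427.5, 277.7]), 33, array([ 0.5652, -0.3356]))]
```

View pics/c5.png

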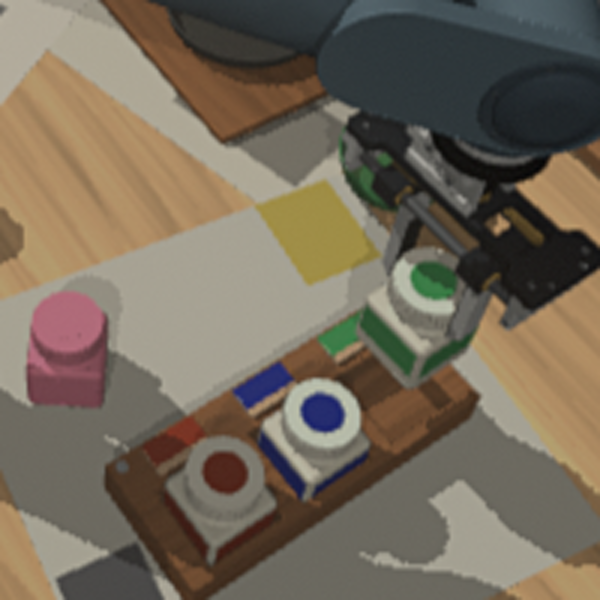

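Blue sits in the middle well, and green is square over the far well with its green tile. Lowering gently.

Request:
send_rows:
  targets:
    - [[0.015,0.023,0.2],[0,0,0]]
    - [[0.015,0.023,0.4],[0,0,0]]
    - [[0.015,0.023,0.58],[0,0,0]]
    - [[0.015,0.023,0.66],[0,0,0]]
    - [[0.015,0.023,0.66],[0,0,0]]
    - [[0.015,0.023,0.66],[0,0,0]]

```text
t: 17.5
eef_pos: [0.6004, -0.2899, 0.1256]
tcp_rot: [1.0, 0.016, 0.0, 0.0]
wrist_force: [0.7, -0.3, -4.4]
finger_gap: 0.058
finger_force: 30.0
```

Request:
send_rows:
  targets:
    - [[0,0,0.04],[0,0,0]]
    - [[0,0,0.08],[0,0,0]]
    - [[0,0,0.12],[0,0,0]]
    - [[0,0,0.15],[0,0,0]]

```text
t: 17.9
eef_pos: [0.6002, -0.2894, 0.1101]
tcp_rot: [1.0, 0.015, 0.0, -0.001]
wrist_force: [-0.2, 3.7, -0.8]
finger_gap: 0.0578
finger_force: 30.0
```

There's a light contact on the -y wall. Shifting 1.5 mm towards +y and continuing.

Request:
send_rows:
  targets:
    - [[-0.005,-0.018,0],[0,0,0]]
    - [[-0.005,-0.018,0.03],[0,0,0]]
    - [[-0.005,-0.018,0.06],[0,0,0]]
    - [[-0.005,-0.018,0.09],[0,0,0]]

```text
t: 18.3
eef_pos: [0.5993, -0.2882, 0.1006]
tcp_rot: [1.0, 0.016, -0.0, 0.0]
wrist_force: [0.1, 0.3, -4.7]
finger_gap: 0.058
finger_force: 30.0
```

Request:
send_rows:
  targets:
    - [[0,0,0.05],[0,0,0]]
    - [[0,0,0.1],[0,0,0]]
    - [[0,0,0.14],[0,0,0]]
    - [[0,0,0.165],[0,0,0]]
    - [[0,0,0.175],[0,0,0]]
    - [[0,0,0.175],[0,0,0]]
    - [[0,0,0.175],[0,0,0]]

```text
t: 19.0
eef_pos: [0.5995, -0.2881, 0.0839]
tcp_rot: [1.0, 0.016, 0.0, 0.0]
wrist_force: [-0.9, 0.8, -0.7]
finger_gap: 0.0575
finger_force: 30.0
```

Run:
```python
from h import *
plan((.5993,-.2882,.0839),-88.2)
im=optics.capture("side");cv2.imwrite("pics/c6.png",cv2.resize(im[200:350,320:470,::-1],(600,600),interpolation=cv2.INTER_CUBIC))
```

```text
t 19.0 pos [ 0.5995 -0.2881  0.0839] yang -88.2 q [-0.62  0.42  1.6   0.    1.12  0.92] F [-0.9  0.8 -0.7] gap 0.0575 ff 30.0
shift [-0.002  0.001 -0.   ] turn [ 0. -0. -0.]
```

View pics/c6.png

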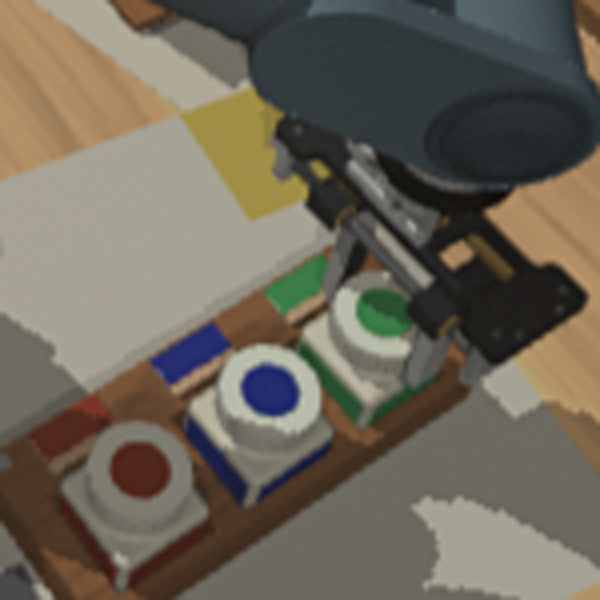

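Green is seated and the wrist load is off. Unscrewing: 45° first, following the thread's rise.

Request:
send_rows:
  targets:
    - [[0,0,0],[0,0,-0.1]]
    - [[0,0,0],[0,0,-0.2]]
    - [[0,0,0],[0,0,-0.3]]
    - [[0,0,-0.001],[0,0,-0.4]]
    - [[0,0,-0.003],[0,0,-0.5]]
    - [[0,0,-0.005],[0,0,-0.6]]
    - [[0,0,-0.006],[0,0,-0.7]]
    - [[0,0,-0.008],[0,0,-0.8]]
    - [[0,0,-0.009],[0,0,-0.9]]
    - [[0,0,-0.011],[0,0,-1]]
    - [[0,0,-0.011],[0,0,-1]]

```text
t: 20.15
eef_pos: [0.6, -0.2886, 0.0853]
tcp_rot: [0.918, 0.397, 0.0, 0.001]
wrist_force: [0.1, 0.2, 0.2]
finger_gap: 0.0578
finger_force: 30.0
```

Run:
```python
from h import *
plan((.5993,-.2882,.0839),-15.2); print(bot.get_obs()["wrist_torque"])
```

```text
t 20.15 pos [ 0.6    -0.2886  0.0853] yang -43.22 q [-0.62  0.42  1.6  -0.    1.12  0.14] F [0.1 0.2 0.2] gap 0.0578 ff 30.0
shift [-0.002 -0.008  0.014] turn [ 0.003  0.    -0.623]
[-0.06821259  0.23095013  0.07428946]
```

Request:
send_rows:
  targets:
    - [[0,0,-0.002],[0,0,-0.1]]
    - [[0,0,-0.004],[0,0,-0.2]]
    - [[0,0,-0.006],[0,0,-0.3]]
    - [[0,0,-0.008],[0,0,-0.4]]
    - [[0,0,-0.01],[0,0,-0.5]]
    - [[0,0,-0.01],[0,0,-0.6]]
    - [[0,0,-0.01],[0,0,-0.64]]
    - [[0,0,-0.01],[0,0,-0.64]]

```text
t: 20.95
eef_pos: [0.6, -0.2885, 0.0862]
tcp_rot: [0.791, 0.612, 0.0, 0.001]
wrist_force: [0.1, -0.9, -0.7]
finger_gap: 0.0581
finger_force: 30.0
```

Run:
```python
from h import *
plan((.5993,-.2882,.0839),-14.2); print(bot.get_obs()["wrist_torque"])
im=optics.capture("side");cv2.imwrite("pics/c7.png",cv2.resize(im[200:350,320:470,::-1],(600,600),interpolation=cv2.INTER_CUBIC))
```

```text
t 20.95 pos [ 0.6    -0.2885  0.0862] yang -14.49 q [-0.62  0.42  1.6  -0.    1.12 -0.37] F [ 0.1 -0.9 -0.7] gap 0.0581 ff 30.0
shift [ 0.001 -0.007  0.023] turn [ 0.002  0.001 -0.006]
[-0.11580235  0.07936751 -0.02501968]
```

View pics/c7.png

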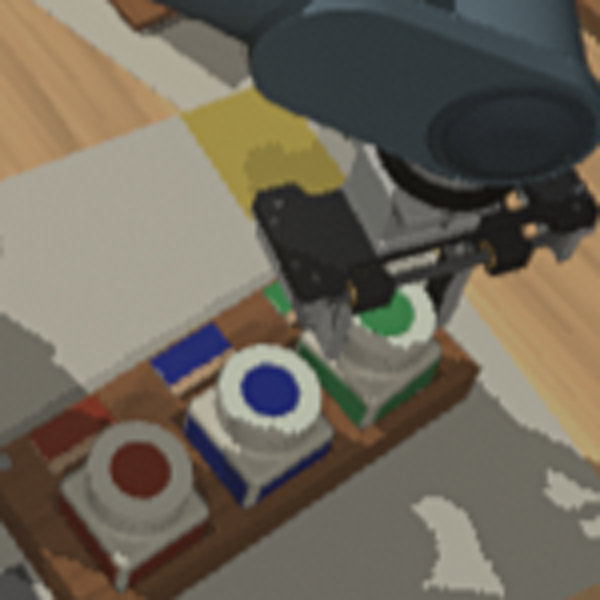

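Turned 73.7° with almost no torque left; the jar is square and down. Test lift of 4 mm, watching the load (the jar would add about 3 N).

Request:
send_rows:
  targets:
    - [[0,0,-0.01],[0,0,0]]
    - [[0,0,-0.02],[0,0,0]]
    - [[0,0,-0.03],[0,0,0]]
    - [[0,0,-0.04],[0,0,0]]
    - [[0,0,-0.04],[0,0,0]]

```text
t: 21.5
eef_pos: [0.5996, -0.2882, 0.0898]
tcp_rot: [0.79, 0.613, 0.0, 0.0]
wrist_force: [-0.3, -0.2, -0.4]
finger_gap: 0.0575
finger_force: 30.0
```

The load is only the cap's weight. Lifting to 2 cm above the mouth.

Request:
send_rows:
  targets:
    - [[0,0,-0.05],[0,0,0]]
    - [[0,0,-0.1],[0,0,0]]
    - [[0,0,-0.15],[0,0,0]]
    - [[0,0,-0.2],[0,0,0]]
    - [[0,0,-0.25],[0,0,0]]
    - [[0,0,-0.29],[0,0,0]]
    - [[0,0,-0.29],[0,0,0]]
    - [[0,0,-0.29],[0,0,0]]
    - [[0,0,-0.29],[0,0,0]]
    - [[0,0,-0.29],[0,0,0]]

```text
t: 22.5
eef_pos: [0.5993, -0.288, 0.1182]
tcp_rot: [0.79, 0.613, -0.0, -0.0]
wrist_force: [0.6, 0.6, -0.7]
finger_gap: 0.058
finger_force: 30.0
```

Run:
```python
from h import *
plan((.5993,-.2882,.118),-14.2)
im=optics.capture("side");cv2.imwrite("pics/c8.png",cv2.resize(im[200:350,320:470,::-1],(600,600),interpolation=cv2.INTER_CUBIC))
```

```text
t 22.5 pos [ 0.5993 -0.288   0.1182] yang -14.41 q [-0.62  0.38  1.58 -0.    1.18 -0.37] F [ 0.6  0.6 -0.7] gap 0.058 ff 30.0
shift [-0.002  0.001  0.002] turn [-0.001 -0.    -0.005]
```

View pics/c8.png

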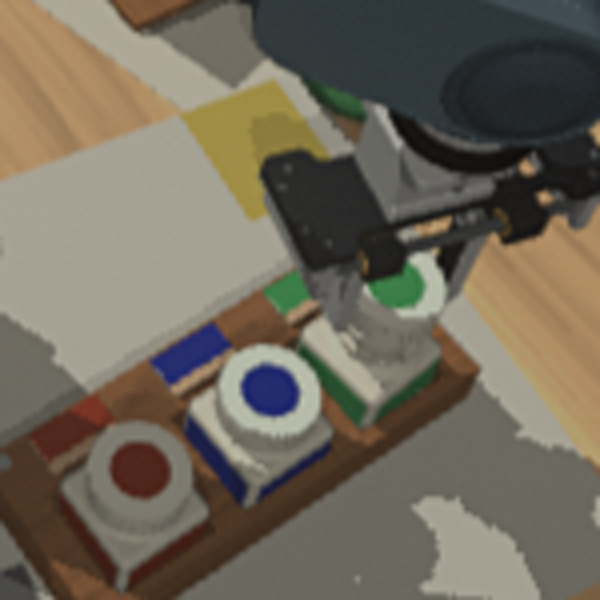

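The cap is held level above the bare neck, with the green jar down in its well and blue and rust in theirs. Handing in.

```bash
python3 -c "
from rig import bot
print(bot.job_done())"
```

```text
the job is handed in; nothing more can be done
None
```

I handed the job in at about 22.5 s; the hand-in gave no verdict. Both jars stand in their own tiles' wells, and the green cap, unscrewed about 74°, is held still and level about 2 cm above the mouth.

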